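# Load the bonding fixtures

### The job

Load this gluing bench for its next run: put each of the four loose components (can capacitor, finned heat sink, copper-wound ring choke, green terminal block) upright into the bonding fixture whose pocket is cut for its shape and size, seated fully on the pocket floor and square with the pocket, and let go. Leave the glue bottle and the small dish of contacts where they stand.

Things in the scene. Friction and masses are not known exactly. Their poses are not given: they have to be found in the camera images.
- can: Can capacitor: upright cylinder, 35 mm diameter, 34 mm tall, dark blue sleeve with a white stripe, bright aluminium top. Loose, stands on the bench. Origin: centre of its underside; z up. Round, so its yaw does not matter.
- sink: Heat sink: bare aluminium, 40 x 40 mm square, 25 mm tall, eight upright fins that run along its x. All four sides can be gripped. Loose. Origin: centre of its underside; x and y along its edges, z up.
- choke: Ring choke lying flat: copper wire wound on a yellow ring core, outer diameter 50 mm, bore 22 mm, 24 mm tall. Loose. Origin: centre of its underside, on the ring's axis; z up. Round, so its yaw does not matter.
- terminal: Green six-way terminal block, 60 mm long (its x), 20 mm wide (its y), 24 mm tall, six steel screws on top; grip it across its 20 mm width. It fits its pocket either way round. Loose. Origin: centre of its underside; z up.
- can_fixture: White plate 80 x 80 x 13 mm with a plain round pocket, 49 mm diameter at its floor, 55 mm at the top: for the can capacitor. Pocket floor (dark) 6 mm above the bench, plate top 13 mm: lowest 4 mm straight, then a 3 mm, 45 degree lead-in. Fixed. Origin: centre of the underside, below the pocket's centre; z up.
- choke_fixture: White plate 92 x 92 x 13 mm with a round pocket, 64 mm diameter at its floor, 70 mm at the top, and a steel centre post (8 mm diameter, up to the plate's top) for the bore: for the ring choke. Pocket floor (dark) 6 mm above the bench, plate top 13 mm: lowest 4 mm straight, then a 3 mm, 45 degree lead-in. Fixed. Origin: centre of the underside, below the pocket's centre; z up.
- sink_fixture: Amber plate 84 x 84 x 13 mm with a square pocket, 54 x 54 mm at its floor, 60 x 60 mm at the top, its edges along the plate's x and y: for the heat sink. Pocket floor (dark) 6 mm above the bench, plate top 13 mm: lowest 4 mm straight, then a 3 mm, 45 degree lead-in. Fixed. Origin: centre of the underside, below the pocket's centre; z up.
- terminal_fixture: Amber plate 100 (its x) x 62 (its y) x 13 mm with a long rectangular pocket, 74 x 34 mm at its floor, 80 x 40 mm at the top, long side along x: for the terminal block. Pocket floor (dark) 6 mm above the bench, plate top 13 mm: lowest 4 mm straight, then a 3 mm, 45 degree lead-in. Fixed. Origin: centre of the underside, below the pocket's centre; z up.
- glue: White glue bottle, pink label, blue nozzle, 30 mm diameter, 86 mm tall (the tallest thing among the parts), loose; leave it alone. Origin: centre of its underside. An unlisted brass weight, 40 mm diameter, 60 mm tall, stands among the parts too; bottle, dish and weight each stand within 12 mm of one of (0.56, 0), (0.535, 0.215), (0.535, -0.215).
- dish: Low round steel dish with brass contacts, 48 mm diameter, 18 mm tall, standing loose among the components; leave it alone. Origin: centre of its underside.
There are look-alikes about, which are no part of the job. Leave any blue look-alike of the terminal_fixture alone.

How it is judged:
By the outcome, as a careful person would: the job done as asked, in the order asked, and still so for the second after the job is handed in, with the robot touching nothing.
It also fails if it takes over 104 s, if anything falls off the work surface, if the arm or the gripper's body presses on something with over 40 N, if the wrist force passes 120 N, or if a joint passes its speed limit or range.

### The arm

A 6-joint arm with a two-finger parallel gripper is mounted at the origin on the work surface. World frame = base frame: x ahead of the robot, y to its left, z up, the work surface at z = 0. Lengths are in mm, angles in rad, forces in N, time in s.
With the tool pointing down it reaches from about 275 to 750 mm from the base axis. Payload 10.2 kg.
Tool frame: the origin (TCP) lies at the very end of the fingers, on their centre line; the grasp point (between the pads) lies 19 mm behind it; z points along the fingers, y is the line along which they close (so a half turn about z gives the same grasp; the last joint's range is limited). The gripper opens to 85 mm and grips with 20 to 120 N. Pads are 22 mm wide; open, the fingers measure 114 mm over their backs; the gripper's body (76 mm by 85 mm) begins 54 mm behind the grasp point. The pads swing forward as they close: fully open they stand 13 mm farther back than shut.
Start: joints at [-1.336, 0.313, 1.498, -0, 1.331, -0.223], TCP at [232.026, -470.951, 231.294] pointing down, gripper open.
Joint ranges: [-2.94, 2.94], [-0.97, 2.17], [0.19, 2.56], [-1.23, 4.37], [0.02, 3.11], [-2.88, 2.88]. Speed limits (rad/s): [2.39, 2.39, 3.01, 3.14, 3.14, 3.14].

### API

Orientations are given as a unit quaternion [w, x, y, z].
In Python, from rig import ctrl gives the robot as it stands.
- The arm moves only by the shell command python3 -m inch 'ROWS' [OPENING] [FORCE]. ROWS is text: rows parted by semicolons, each of 6 numbers parted by spaces: the shift along the tool's x, y, z in mm, then the turn, a rotation vector about the tool's x, y, z in units of 6 degrees (1.0 is 6 degrees). A call has exactly 10 rows; each row shifts and turns the commanded pose from where the row before left it, along the tool's axes as they then stand; what a row does not reach is not made up. A row lasts 1/12 s, in which the tool goes at most 41.7 mm and 7.16 degrees, less where a joint would pass 70% of its speed; a pose out of reach is approached as far as the arm can. A call with a gripper value outside its range is refused whole. OPENING is the opening, from 0 (shut) to 1 (fully open), set as the call begins (- or left out, the last holds). The fingers move at their own pace and stop on an object; FORCE is the grip in N (left out, the last holds). Time passes only in rows, so rows that do not move let the fingers close, or fill a call up. It gives the time, the measured TCP pose, the force, the opening and the grip force at its end, in the units of the state.
- ctrl.sense(): the state, without advancing time (a new reading comes with each control period).
- ctrl.capture(name): name is "scene" or "side" or "wrist"; returns a dict with "image" (420x560x3 uint8, red, green, blue), "intrinsics" (3x3 intrinsics, pixels), "D" ([k1, k2, p1, p2, k3] as OpenCV has them; the pictures are not rectified), "rvec" (rotation vector, rad) and "tvec" (3), from world to camera coordinates, as OpenCV has them. Camera axes: x right, y down, z forward; pixel columns grow to the right and rows downward; lengths in mm; the calibration is good to about 2 mm. A picture is of the moment at which its call begins. There is no depth.
- ctrl.finish_job(): hands the job in; it is judged then, once.
The state is a dict: "time_s": time; "joints": joint angles; "dq": joint speeds; "tau": joint torques, N m; "eef_pos": TCP position; "ee_rot": TCP orientation; "force": force on the tool from outside, world axes, zero at the start; "wrist_torque": the same for the moment, N m; "grip_width": opening from 0.0 (shut) to 1.0 (fully open); "grip_force": force on a finger pad.
Only numpy, scipy, OpenCV 4.12 (cv2) and the standard library are available. Lean on these libraries where they do the work, as an engineer would, in place of code of your own. Each camera call takes 0.05 s, during which the arm holds its last target. There are 200 camera calls.

## Working session

There is one attempt and no reset: what is moved stays moved. The work goes in short steps, Python scripts to look and compute and a shell command to move; the robot and the scene stay as the last step left them, time stands still between calls to the robot, and variables do not carry over. Pictures are saved under pics/ and viewed, at most 14 in all, crops included, and the job is handed in when it is done.

```bash
ls; mkdir -p pics
python3 - <<'E'
from rig import ctrl
import cv2,numpy as np,pickle
s=ctrl.sense();print(s['time_s'],s['eef_pos'],s['ee_rot'],s['grip_width'],s['force'])
for n in("scene","side"):
    c=ctrl.capture(n);pickle.dump(c,open(f'{n}.pkl','wb'))
    cv2.imwrite(f'pics/{n}0.png',cv2.cvtColor(c['image'],cv2.COLOR_RGB2BGR))
    R=cv2.Rodrigues(np.array(c['rvec']))[0];print(n,-R.T@np.array(c['tvec']).ravel(),np.array(c['intrinsics'])[0,0],c['D'])
E
```

```text
pics
0.0 [ 231.97354708 -470.69418457  230.73399067] [-6.32667054e-04  9.73915302e-01  2.26910962e-01 -5.18986119e-06] 1.0019354753069953 [-0.64426605  0.99756451 -0.54378302]
scene [1211.90103062    6.18844277  956.17669599] 542.1904864218176 [-0.14218934  0.          0.          0.          0.        ]
side [372.62320303 567.38444297 697.92124696] 404.0478802483593 [-0.12054166  0.          0.          0.          0.        ]
```

View pics/scene0.png

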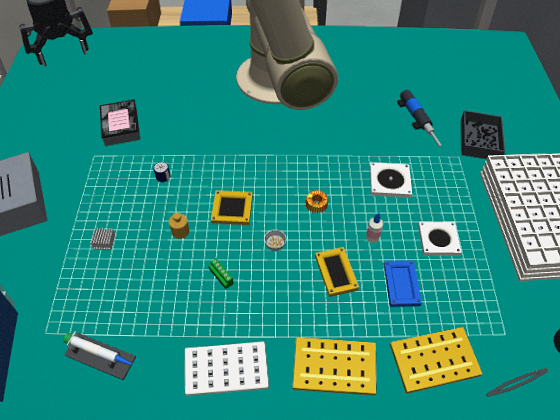

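View pics/side0.png

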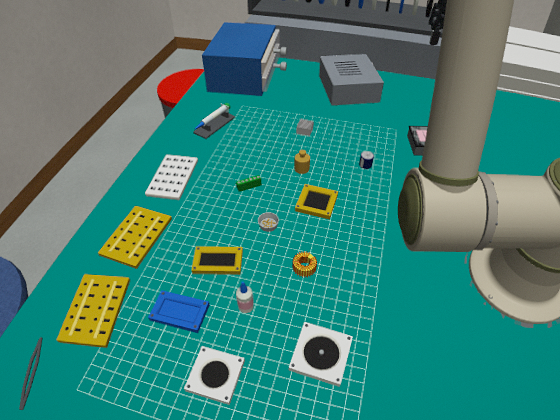

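The scene view shows the can at (162,172), sink (102,238), choke (317,201) and terminal (221,273). The fixtures are sink (232,207), choke (391,179), can (440,238) and terminal (337,271). Obstacles are the weight (179,226), dish (275,240) and glue (375,228). The side view shows the same layout: can (367,160), sink (304,127), choke (304,264), terminal (249,184).

```bash
cat > h.py <<'E'
import cv2,numpy as np,pickle
from scipy.spatial.transform import Rotation as Ro
def ray(c,px,z):
    K=np.array(c['intrinsics'],float);D=np.array(c['D'],float)
    p=cv2.undistortPoints(np.array(px,float).reshape(-1,1,2),K,D).reshape(-1,2)
    R=cv2.Rodrigues(np.array(c['rvec'],float))[0];o=-R.T@np.array(c['tvec'],float).ravel()
    d=np.c_[p,np.ones(len(p))]@R
    return (o+d*((z-o[2])/d[:,2])[:,None])[:,:2]
def fg(im,k=5):
    h=cv2.cvtColor(im,cv2.COLOR_RGB2HSV)
    bg=(h[...,0]>78)&(h[...,0]<97)&(h[...,1]>90)
    return cv2.morphologyEx((~bg).astype(np.uint8),cv2.MORPH_OPEN,np.ones((k,k)))
def blob(m,s):
    n,l,st,ce=cv2.connectedComponentsWithStats(m)
    ys,xs=np.nonzero(m);i=np.argmin((xs-s[0])**2+(ys-s[1])**2);b=(l==l[ys[i],xs[i]]).astype(np.uint8)
    return max(cv2.findContours(b,cv2.RETR_EXTERNAL,cv2.CHAIN_APPROX_NONE)[0],key=cv2.contourArea)
def cen(ct):
    M=cv2.moments(cv2.convexHull(ct));return M['m10']/M['m00'],M['m01']/M['m00']
def yaw(c,ct,z):
    r=cv2.minAreaRect(ray(c,ct.reshape(-1,2),z).astype(np.float32));(w,h)=r[1];a=r[2]
    if w<h:a+=90
    return [round(float(v),1) for v in (*r[0],max(w,h),min(w,h),(a+90)%180-90)]
E
python3 - <<'E'
from h import *
S=dict(can=(34,(162,172),(367,160)),sink=(25,(102,238),(304,127)),choke=(24,(317,201),(304,264)),terminal=(24,(221,273),(249,184)),
canF=(13,(440,238),(215,374)),chokeF=(13,(391,179),(321,352)),sinkF=(13,(232,207),(317,201)),termF=(13,(337,271),(218,260)),
glue=(86,(375,228),(244,297)),dish=(18,(275,240),(268,222)),weight=(60,(179,226),(302,162)))
for i,n in enumerate(('scene','side')):
    c=pickle.load(open(n+'.pkl','rb'));im=c['image'];m=fg(im)
    v=cv2.cvtColor(im,cv2.COLOR_RGB2HSV)[...,2];dk=(v<75).astype(np.uint8)
    for k,s in S.items():
        ct=blob(m,s[1+i]);p=cen(ct);print(n,k,int(cv2.contourArea(ct)),ray(c,[p],s[0]/2)[0].round(1),yaw(c,ct,s[0]/2)[2:], yaw(c,blob(dk,s[1+i]),9) if k[-1]=='F' else '')
E
```

```text
scene can 217 [ 369.1 -266.4] [59.8, 32.9, 15.7] 
scene sink 402 [ 559.1 -370.3] [52.3, 51.3, 0.5] 
scene choke 386 [453.4  91.9] [60.9, 47.4, -1.7] 
scene terminal 313 [ 640.3 -109.6] [72.2, 25.7, 37.2] 
scene canF 1227 [549.8 354.8] [89.9, 84.7, -0.7] [550.6, 354.1, 44.8, 42.1, 89.8]
scene chokeF 1272 [382.8 268.2] [104.5, 95.0, -3.7] [381.2, 268.5, 60.0, 52.7, -89.5]
scene sinkF 1227 [466.6 -97.5] [95.2, 86.5, -2.9] [466.4, -97.1, 53.1, 50.3, 86.8]
scene termF 1392 [632.5 126.1] [109.0, 67.3, 13.7] [631.8, 125.6, 71.1, 31.8, 14.0]
scene glue 294 [550.7 207.5] [69.7, 29.6, -15.6] 
scene dish 331 [554.9  -0.7] [49.1, 44.9, 0.2] 
scene weight 383 [ 534.3 -204.8] [69.5, 39.6, 12.4] 
side can 179 [ 369.6 -266.7] [71.7, 31.4, -83.9] 
side sink 189 [ 557.3 -368.8] [69.1, 43.3, -78.0] 
side choke 450 [452.2  91.9] [57.9, 47.8, -76.0] 
side terminal 216 [ 638.9 -108.4] [64.3, 37.1, 37.7] 
side canF 2219 [549.2 355.6] [85.3, 84.6, 89.5] [548.9, 354.3, 45.2, 45.0, 63.5]
side chokeF 2645 [380.7 269.8] [98.9, 94.2, 85.7] [380.8, 268.2, 60.7, 57.9, 14.5]
side sinkF 1007 [465.9 -95.6] [97.3, 87.6, 87.2] [465.7, -96.6, 52.1, 49.5, -2.6]
side termF 1292 [631.3 126.8] [103.2, 71.9, 14.1] [631.4, 125.9, 72.2, 29.0, 12.9]
side glue 362 [537.9 218. ] [57.4, 29.9, -72.2] 
side dish 282 [559.   -2.8] [54.0, 43.3, -74.5] 
side weight 290 [ 526.6 -198. ] [90.1, 38.2, -77.6]
```

```bash
cat > go.py <<'E'
import sys;from rig import ctrl;from h import *
s=ctrl.sense();q=s['ee_rot'];R=Ro.from_quat([*q[1:],q[0]]);M=R.as_matrix();th=np.degrees(np.arctan2(M[1,0],M[0,0]))
print('t',round(s['time_s'],2),'pos',np.round(s['eef_pos'],1),'th',round(th,1),'tilt',np.round(M[:2,2],3),'w',round(s['grip_width'],3),'gf',np.round(s['grip_force'],1),'F',np.round(s['force'],1),'q6',round(s['joints'][5],2))
# targets: x,y,z[,theta] chained; shift in the current tool frame
p=np.array(s['eef_pos'])
for a in sys.argv[1:]:
    v=[float(t) for t in a.split(',')];d=M.T@(np.array(v[:3])-p);p=np.array(v[:3])
    print(' to',a,'d',d.round(1),'len',np.linalg.norm(d).round(0),'turn',round((th-v[3])/6,2) if len(v)>3 else '')
E
python3 -m inch '26.7 -15.3 13.9 0 0 0;26.7 -15.3 13.9 0 0 0;26.7 -15.3 13.9 0 0 0;26.7 -15.3 13.9 0 0 0;26.7 -15.3 13.9 0 0 0;26.7 -15.3 13.9 0 0 0;26.7 -15.3 13.9 0 0 0;26.7 -15.3 13.9 0 0 0;0 0 0 0 0 0;0 0 0 0 0 0' 1 40
python3 go.py 369.4,-266.5,120 369.4,-266.5,8
python3 - <<'E'
from h import *;from rig import ctrl
c=ctrl.capture('wrist');pickle.dump(c,open('w1.pkl','wb'));cv2.imwrite('pics/w1.png',c['image'][...,::-1])
R=cv2.Rodrigues(np.array(c['rvec']))[0];print(-R.T@np.array(c['tvec']).ravel(),R[2])
E
```

```text
time_s: 0.93
eef_pos: [369.8, -265.6, 119.5]
ee_rot: [-0.001, 0.974, 0.228, -0.0]
force: [0.1, -0.3, 0.5]
grip_width: 0.998
grip_force: 0.0
t 0.93 pos [ 369.8 -265.6  119.5] th 26.4 tilt [-0.001  0.001] w 0.998 gf 0.0 F [ 0.1 -0.3  0.5] q6 0.23
 to 369.4,-266.5,120 d [-0.8  0.7 -0.5] len 1.0 turn 
 to 369.4,-266.5,8 d [1.00e-01 2.00e-01 1.12e+02] len 112.0 turn 
[ 429.92927225 -234.49139655  262.75782855] [-0.2392642  -0.11847534 -0.96369925]
```

View pics/w1.png

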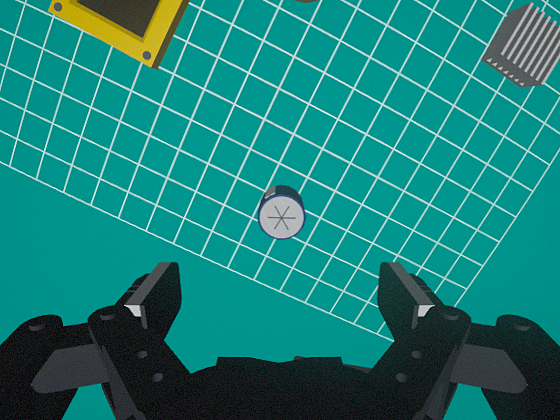

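The wrist view shows the can's bright top centred at about (281,217), ahead of the open fingers; the heat sink is at top right.

```bash
python3 - <<'E'
from h import *
c=pickle.load(open('w1.pkl','rb'))
m=(cv2.cvtColor(c['image'],cv2.COLOR_RGB2HSV)[...,1]<60).astype(np.uint8);m=cv2.morphologyEx(m,cv2.MORPH_OPEN,np.ones((7,7)))
ct=blob(m,(275,225));print(cen(ct),ray(c,[cen(ct),(281,217)],34))
E
python3 go.py
```

```text
(281.24796604174037, 216.94823723617498) [[ 369.69746818 -266.17052724]
 [ 369.5841785  -266.02917454]]
t 0.98 pos [ 369.6 -266.8  120.1] th 26.3 tilt [-0. -0.] w 0.999 gf 0.0 F [-0.2 -0.2  0. ] q6 0.23
```

```bash
python3 -m inch '0 0 25 0 0 0;0 0 25 0 0 0;0 0 25 0 0 0;0 0 20 0 0 0;0 0 12 0 0 0;0 0 4 0 0 0;0 0 0 0 0 0;0 0 0 0 0 0;0 0 0 0 0 0;0 0 0 0 0 0' 1 40 | head -2
python3 -m inch '0 0 0 0 0 0;0 0 0 0 0 0;0 0 0 0 0 0;0 0 0 0 0 0;0 0 0 0 0 0;0 0 0 0 0 0;0 0 0 0 0 0;0 0 0 0 0 0;0 0 0 0 0 0;0 0 0 0 0 0' 0 40
python3 go.py 369.6,-266.8,130 549.5,354.5,130 549.5,354.5,15.5
```

```text
time_s: 1.82
eef_pos: [369.8, -267.3, 10.0]
time_s: 2.65
eef_pos: [369.6, -266.8, 9.4]
ee_rot: [0.0, 0.974, 0.227, 0.0]
force: [-0.6, 1.0, 5.1]
grip_width: 0.4
grip_force: 39.6
t 2.65 pos [ 369.6 -266.8    9.4] th 26.2 tilt [ 0. -0.] w 0.4 gf 39.6 F [-0.6  1.   5.1] q6 0.23
 to 369.6,-266.8,130 d [  -0.     0.  -120.6] len 121.0 turn 
 to 549.5,354.5,130 d [ 4.360e+02 -4.778e+02 -1.000e-01] len 647.0 turn 
 to 549.5,354.5,15.5 d [ -0.   -0.  114.5] len 115.0 turn
```

```bash
python3 -m inch '0 0 -30 0 0 0;0 0 -30 0 0 0;0 0 -30 0 0 0;0 0 -30 0 0 0;24.2 -26.5 0 0 0 0;24.2 -26.5 0 0 0 0;24.2 -26.5 0 0 0 0;24.2 -26.5 0 0 0 0;24.2 -26.5 0 0 0 0;24.2 -26.5 0 0 0 0' |tail -2
python3 -m inch '24.2 -26.5 0 0 0 0;24.2 -26.5 0 0 0 0;24.2 -26.5 0 0 0 0;24.2 -26.5 0 0 0 0;24.2 -26.5 0 0 0 0;24.2 -26.5 0 0 0 0;24.2 -26.5 0 0 0 0;24.2 -26.5 0 0 0 0;24.2 -26.5 0 0 0 0;24.2 -26.5 0 0 0 0' |tail -2
python3 -m inch '24.2 -26.5 0 0 0 0;24.2 -26.5 0 0 0 0;0 0 15 0 0 0;0 0 15 0 0 0;0 0 10 0 0 0;0 0 5 0 0 0;0 0 0 0 0 0;0 0 0 0 0 0;0 0 0 0 0 0;0 0 0 0 0 0' |tail -2
python3 go.py 549.5,354.5,15.5
python3 - <<'E'
from h import *;from rig import ctrl
c=ctrl.capture('wrist');pickle.dump(c,open('w2.pkl','wb'));cv2.imwrite('pics/w2.png',c['image'][...,::-1])
E
```

```text
grip_width: 0.396
grip_force: 40.1
grip_width: 0.397
grip_force: 40.1
grip_width: 0.393
grip_force: 40.1
t 5.15 pos [549.9 353.6  85.1] th 26.2 tilt [0.001 0.001] w 0.393 gf 40.1 F [ 0.4  0.1 -0.6] q6 1.51
 to 549.5,354.5,15.5 d [-0.1 -1.  69.6] len 70.0 turn
```

View pics/w2.png

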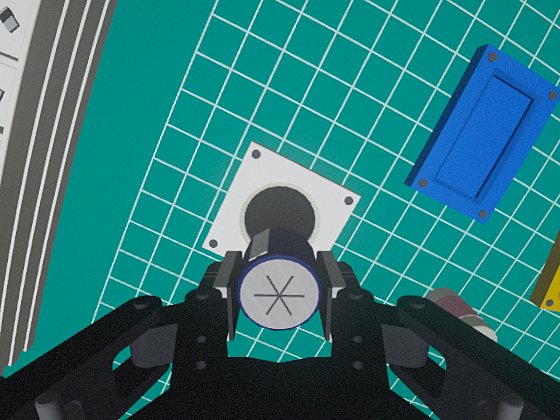

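The can is held upright between the pads, with its top at (281,291). The white plate's screws at (349,201) and (213,244) put the pocket centre near (281,222).

```bash
python3 - <<'E'
from h import *
c=pickle.load(open('w2.pkl','rb'));print(ray(c,[(281,222.5)],13),ray(c,[(281,291)],110))
E
python3 -m inch '0 -0.8 20 0 0 0;0 0 18 0 0 0;0 0 15 0 0 0;0 0 8 0 0 0;0 0 4 0 0 0;0 0 2 0 0 0;0 0 2 0 0 0;0 0 0 0 0 0;0 0 0 0 0 0;0 0 0 0 0 0'
python3 go.py 549.5,354.5,15.5
```

```text
[[549.94186289 353.21628143]] [[551.41850176 354.7376073 ]]
time_s: 6.03
eef_pos: [549.4, 354.5, 15.7]
ee_rot: [-0.0, 0.974, 0.227, 0.0]
force: [0.2, 0.6, -0.4]
grip_width: 0.395
grip_force: 40.1
t 6.03 pos [549.4 354.5  15.7] th 26.2 tilt [0.001 0.   ] w 0.395 gf 40.1 F [ 0.2  0.6 -0.4] q6 1.51
 to 549.5,354.5,15.5 d [0.1 0.1 0.2] len 0.0 turn
```

```bash
python3 -m inch '0 0 0 0 0 0;0 0 0 0 0 0;0 0 0 0 0 0;0 0 0 0 0 0;0 0 -4 0 0 0;0 0 -16 0 0 0;0 0 -25 0 0 0;0 0 -25 0 0 0;0 0 -25 0 0 0;0 0 -25 0 0 0' 0.75
python3 go.py 452.8,91.9,130 452.8,91.9,8
python3 - <<'E'
from h import *;from rig import ctrl
c=ctrl.capture('wrist');pickle.dump(c,open('w3.pkl','wb'));cv2.imwrite('pics/w3.png',c['image'][...,::-1])
E
```

```text
time_s: 6.87
eef_pos: [549.0, 354.3, 136.7]
ee_rot: [-0.0, 0.974, 0.227, 0.0]
force: [0.7, 1.0, 0.8]
grip_width: 0.753
grip_force: 0.0
t 6.87 pos [549.  354.3 136.7] th 26.2 tilt [0. 0.] w 0.753 gf 0.0 F [0.7 1.  0.8] q6 1.51
 to 452.8,91.9,130 d [-202.3  192.9    6.7] len 280.0 turn 
 to 452.8,91.9,8 d [ -0.  -0. 122.] len 122.0 turn
```

View pics/w3.png

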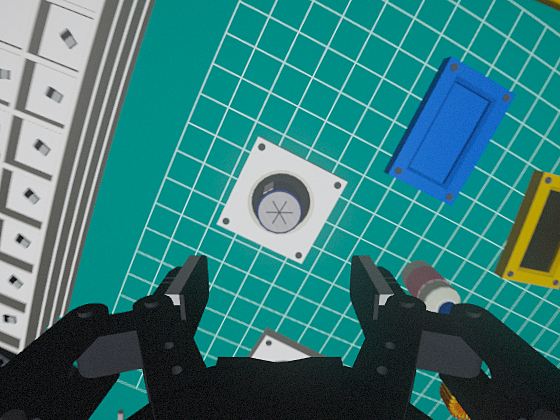

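The can stands upright in its pocket, with its top at (280,212) inside the dark disc. Next is the choke.

```bash
python3 -m inch '-25.3 24.1 0 0 0 0;-25.3 24.1 0 0 0 0;-25.3 24.1 0 0 0 0;-25.3 24.1 0 0 0 0;-25.3 24.1 0 0 0 0;-25.3 24.1 0 0 0 0;-25.3 24.1 0 0 0 0;-25.3 24.1 0 0 0 0;0 0 25 0 0 0;0 0 25 0 0 0' 1 |sed -n 2p
python3 -m inch '0 0 25 0 0 0;0 0 20 0 0 0;0 0 15 0 0 0;0 0 10 0 0 0;0 0 6 0 0 0;0 0 3 0 0 0;0 0 1 0 0 0;0 0 0 0 0 0;0 0 0 0 0 0;0 0 0 0 0 0' |sed -n 2p
python3 go.py 452.8,91.9,7
python3 - <<'E'
from h import *;from rig import ctrl
c=ctrl.capture('wrist');pickle.dump(c,open('w4.pkl','wb'));cv2.imwrite('pics/w4.png',c['image'][...,::-1])
E
```

```text
eef_pos: [453.5, 90.4, 85.9]
eef_pos: [453.1, 92.0, 5.7]
t 8.58 pos [453.1  92.    5.7] th 26.2 tilt [ 0.001 -0.   ] w 1.002 gf 0.0 F [ 0.  -0.4  0.6] q6 1.06
 to 452.8,91.9,7 d [-0.3 -0.1 -1.3] len 1.0 turn
```

View pics/w4.png

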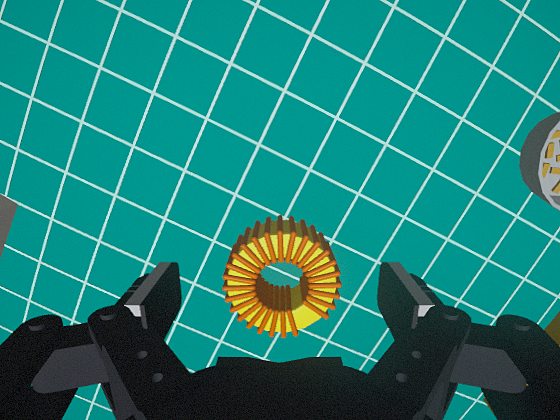

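The choke is centred between the open fingers, with its ring at about (283,283). Closing on it now.

```bash
python3 -m inch '0 0 -1.3 0 0 0;0 0 0 0 0 0;0 0 0 0 0 0;0 0 0 0 0 0;0 0 0 0 0 0;0 0 0 0 0 0;0 0 0 0 0 0;0 0 0 0 0 0;0 0 0 0 0 0;0 0 0 0 0 0' 0 40
python3 go.py 381.1,268.5,100 381.1,268.5,13.2
```

```text
time_s: 9.47
eef_pos: [452.9, 92.0, 7.0]
ee_rot: [0.0, 0.974, 0.227, 0.0]
force: [-2.3, -0.3, 8.4]
grip_width: 0.565
grip_force: 40.2
t 9.47 pos [452.9  92.    7. ] th 26.2 tilt [ 0. -0.] w 0.565 gf 40.2 F [-2.3 -0.3  8.4] q6 1.06
 to 381.1,268.5,100 d [  13.6 -190.1  -93. ] len 212.0 turn 
 to 381.1,268.5,13.2 d [-0.  -0.  86.8] len 87.0 turn
```

```bash
python3 -m inch '0 0 -27 0 0 0;0 0 -27 0 0 0;0 0 -12 0 0 0;1.9 -27.2 0 0 0 0;1.9 -27.2 0 0 0 0;1.9 -27.2 0 0 0 0;1.9 -27.2 0 0 0 0;1.9 -27.2 0 0 0 0;1.9 -27.2 0 0 0 0;1.9 -27.2 0 0 0 0' |sed -n 2p
python3 -m inch '0 0 15 0 0 0;0 0 10 0 0 0;0 0 5 0 0 0;0 0 0 0 0 0;0 0 0 0 0 0;0 0 0 0 0 0;0 0 0 0 0 0;0 0 0 0 0 0;0 0 0 0 0 0;0 0 0 0 0 0' 
python3 go.py 381.1,268.5,13.2
python3 - <<'E'
from h import *;from rig import ctrl
c=ctrl.capture('wrist');pickle.dump(c,open('w5.pkl','wb'));cv2.imwrite('pics/w5.png',c['image'][...,::-1])
E
```

```text
eef_pos: [379.8, 269.8, 72.4]
time_s: 11.13
eef_pos: [380.7, 268.6, 42.6]
ee_rot: [-0.0, 0.974, 0.227, 0.0]
force: [-0.0, 1.1, 0.0]
grip_width: 0.567
grip_force: 42.2
t 11.13 pos [380.7 268.6  42.6] th 26.2 tilt [0. 0.] w 0.567 gf 42.2 F [-0.   1.1  0. ] q6 1.48
 to 381.1,268.5,13.2 d [ 0.3  0.3 29.4] len 29.0 turn
```

View pics/w5.png

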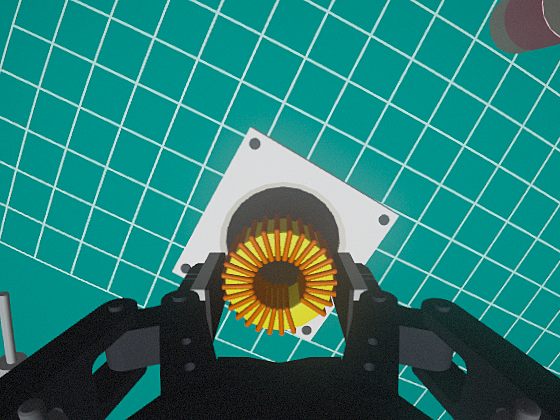

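The choke is held level at (279,280) over the pocket. The plate's screw diagonals cross near (284,245), which agrees with the map. Lowering.

```bash
python3 -c "
from h import *
c=pickle.load(open('w5.pkl','rb'));print(ray(c,[(384,220),(186,269),(255,143),(307,330)],13).reshape(2,2,2).mean(1))"
python3 -m inch '0.3 0.3 10 0 0 0;0 0 8 0 0 0;0 0 4 0 0 0;0 0 3 0 0 0;0 0 2 0 0 0;0 0 1 0 0 0;0 0 1 0 0 0;0 0 0 0 0 0;0 0 0 0 0 0;0 0 0 0 0 0'; python3 go.py
```

```text
[[381.13679352 267.55430867]
 [381.60038471 267.64306757]]
time_s: 12.02
eef_pos: [381.1, 268.6, 13.6]
ee_rot: [-0.0, 0.974, 0.227, 0.0]
force: [-0.1, 0.3, -0.7]
grip_width: 0.563
grip_force: 42.2
t 12.02 pos [381.1 268.6  13.6] th 26.2 tilt [0. 0.] w 0.563 gf 42.2 F [-0.1  0.3 -0.7] q6 1.47
```

```bash
python3 -m inch '0 0 0 0 0 0;0 0 0 0 0 0;0 0 0 0 0 0;0 0 0 0 0 0;0 0 -4 0 0 0;0 0 -16 0 0 0;0 0 -25 0 0 0;0 0 -25 0 0 0;0 0 -25 0 0 0;0 0 -20 0 0 0' 0.9 |sed -n 2p
python3 go.py 639.5,-109,120,37
python3 - <<'E'
from h import *;from rig import ctrl
c=ctrl.capture('wrist');pickle.dump(c,open('w6.pkl','wb'));cv2.imwrite('pics/w6.png',c['image'][...,::-1])
E
```

```text
eef_pos: [381.1, 268.6, 130.5]
t 12.85 pos [381.1 268.6 130.5] th 26.2 tilt [0.002 0.001] w 0.905 gf 0.0 F [-0.9  0.1 -0. ] q6 1.47
 to 639.5,-109,120,37 d [ 64.8 452.9  10.7] len 458.0 turn -1.79
```

View pics/w6.png

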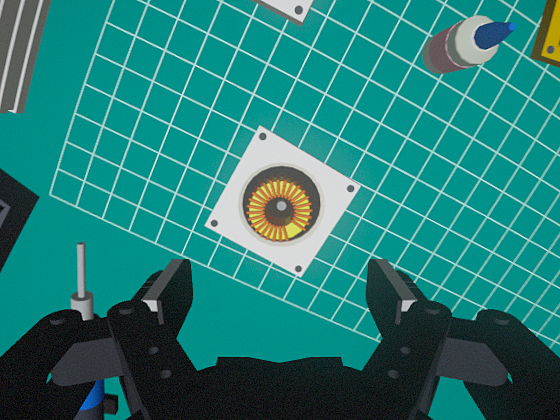

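The choke lies flat in its pocket at (281,207), with the steel post showing in its bore. On to the terminal block.

```bash
python3 -m inch '5 34.8 1 0 0 0;5 34.8 1 0 0 0;5 34.8 1 0 0 0;5 34.8 1 0 0 0;5 34.8 1 0 0 0;5 34.8 1 0 0 0;5 34.8 1 0 0 0;5 34.8 1 0 0 0;5 34.8 1 0 0 0;5 34.8 1 0 0 0' 1 |sed -n 2p
python3 -m inch '5 34.8 0 0 0 0;5 34.8 0 0 0 0;5 34.8 0 0 0 0;0 0 0 0 0 -0.9;0 0 0 0 0 -0.9;0 0 0 0 0 0;0 0 0 0 0 0;0 0 0 0 0 0;0 0 0 0 0 0;0 0 0 0 0 0' |sed -n 2p
python3 go.py 639.5,-109,120,37
python3 - <<'E'
from h import *;from rig import ctrl
c=ctrl.capture('wrist');pickle.dump(c,open('w7.pkl','wb'));cv2.imwrite('pics/w7.png',c['image'][...,::-1])
h=cv2.cvtColor(c['image'],cv2.COLOR_RGB2HSV);m=((h[...,0]>45)&(h[...,0]<75)&(h[...,1]>90)).astype(np.uint8)
m=cv2.morphologyEx(m,cv2.MORPH_CLOSE,np.ones((9,9)));ct=blob(m,(281,217))
print(cv2.contourArea(ct),cen(ct),ray(c,[cen(ct)],12),yaw(c,ct,24),yaw(c,ct,12))
E
```

```text
eef_pos: [580.3, -23.2, 118.4]
eef_pos: [639.2, -108.3, 118.6]
t 14.57 pos [ 639.2 -108.3  118.6] th 37.0 tilt [ 0. -0.] w 1.001 gf 0.0 F [ 0.2 -0.6  0.1] q6 0.58
 to 639.5,-109,120,37 d [-0.2  0.8 -1.4] len 2.0 turn -0.0
1915.5 (283.34849614715387, 208.86262324964784) [[ 640.8018713  -110.23129028]] [642.1, -109.0, 62.2, 18.8, 37.8] [639.5, -111.2, 65.3, 19.7, 37.8]
```

View pics/w7.png

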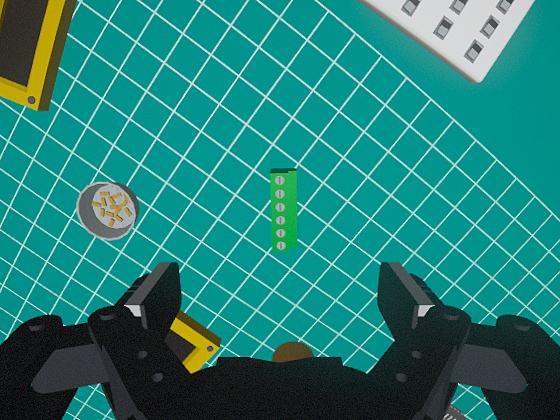

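The terminal block runs nearly along the tool axis, from (284,170) to (284,250); its measured yaw is 37.8°.

```bash
python3 -m inch '0.2 1.6 25 0 0 -0.13;0 0 25 0 0 0;0 0 25 0 0 0;0 0 18 0 0 0;0 0 10 0 0 0;0 0 4 0 0 0;0 0 2.5 0 0 0;0 0 0 0 0 0;0 0 0 0 0 0;0 0 0 0 0 0' 1 |sed -n 2p
python3 -m inch '0 0 0 0 0 0;0 0 0 0 0 0;0 0 0 0 0 0;0 0 0 0 0 0;0 0 0 0 0 0;0 0 0 0 0 0;0 0 0 0 0 0;0 0 0 0 0 0;0 0 0 0 0 0;0 0 0 0 0 0' 0 40
python3 go.py 631.6,126,110,13.7
```

```text
eef_pos: [640.9, -109.9, 10.0]
time_s: 16.28
eef_pos: [640.5, -109.8, 9.1]
ee_rot: [0.0, 0.946, 0.324, 0.0]
force: [-0.0, -0.7, 2.3]
grip_width: 0.225
grip_force: 39.4
t 16.28 pos [ 640.5 -109.8    9.1] th 37.8 tilt [ 0. -0.] w 0.225 gf 39.4 F [-0.  -0.7  2.3] q6 0.56
 to 631.6,126,110,13.7 d [ 137.6 -191.7 -100.9] len 257.0 turn 4.02
```

```bash
python3 -m inch '0 0 -25 0 0 0;0 0 -25 0 0 0;0 0 -25 0 0 0;0 0 -15 0 0 0;17.2 -24 0 0 0 0;17.2 -24 0 0 0 0;17.2 -24 0 0 0 0;17.2 -24 0 0 0 0;17.2 -24 0 0 0 0;17.2 -24 0 0 0 0' |sed -n 2p
python3 -m inch '17.2 -24 0 0 0 0;17.2 -24 0 0 0 0;0 0 0 0 0 0.8;0 0 0 0 0 0.8;0 0 0 0 0 0.8;0 0 0 0 0 0.8;0 0 0 0 0 0.8;0 0 0 0 0 0;0 0 0 0 0 0;0 0 0 0 0 0' |sed -n 2p
python3 go.py 631.6,126,15.5,13.7
python3 - <<'E'
from h import *;from rig import ctrl
c=ctrl.capture('wrist');pickle.dump(c,open('w8.pkl','wb'));cv2.imwrite('pics/w8.png',c['image'][...,::-1])
h=cv2.cvtColor(c['image'],cv2.COLOR_RGB2HSV)
m=((h[...,0]>15)&(h[...,0]<35)&(h[...,1]>120)&(h[...,2]>190)).astype(np.uint8);ct=blob(m,(281,150));print(yaw(c,ct,13))
m=((h[...,0]>45)&(h[...,0]<75)&(h[...,1]>90)).astype(np.uint8)
ct=blob(m,(281,280));print('part',yaw(c,ct,118))
E
```

```text
eef_pos: [633.1, 68.7, 98.5]
eef_pos: [631.2, 126.3, 98.7]
t 17.95 pos [631.2 126.3  98.7] th 13.9 tilt [-0.  0.] w 0.226 gf 39.3 F [ 0.7  0.  -0.9] q6 1.34
 to 631.6,126,15.5,13.7 d [ 0.3  0.4 83.2] len 83.0 turn 0.04
[639.4, 127.4, 84.9, 61.9, 14.3]
part [634.8, 128.3, 62.9, 24.9, 7.3]
```

View pics/w8.png

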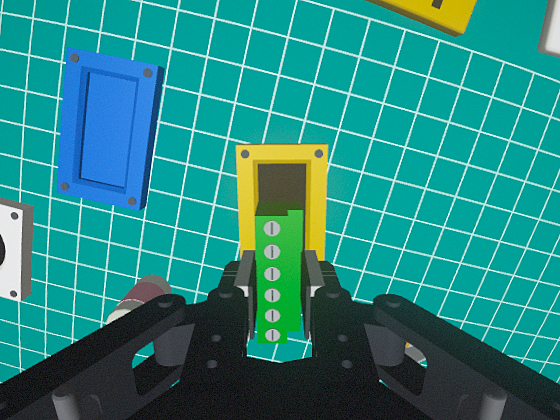

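The held block at (278,280) is aligned with the amber plate at (282,200). Lowering.

```bash
python3 -m inch '0.3 0.4 25 0 0 0;0 0 25 0 0 0;0 0 15 0 0 0;0 0 8 0 0 0;0 0 5 0 0 0;0 0 3 0 0 0;0 0 1.2 0 0 0;0 0 1 0 0 0;0 0 0 0 0 0;0 0 0 0 0 0'; python3 go.py
```

```text
time_s: 18.83
eef_pos: [632.0, 126.0, 16.3]
ee_rot: [0.0, 0.993, 0.12, 0.0]
force: [-0.7, 0.0, -0.3]
grip_width: 0.224
grip_force: 39.3
t 18.83 pos [632.  126.   16.3] th 13.8 tilt [0.001 0.   ] w 0.224 gf 39.3 F [-0.7  0.  -0.3] q6 1.35
```

```bash
python3 -m inch '0 0 0.8 0 0 0;0 0 0 0 0 0;0 0 0 0 0 0;0 0 0 0 0 0;0 0 0 0 0 0;0 0 0 0 0 0;0 0 0 0 0 0;0 0 0 0 0 0;0 0 0 0 0 0;0 0 0 0 0 0' | sed -n '2p;4p'
python3 -m inch '0 0 0 0 0 0;0 0 0 0 0 0;0 0 0 0 0 0;0 0 0 0 0 0;0 0 -4 0 0 0;0 0 -16 0 0 0;0 0 -25 0 0 0;0 0 -25 0 0 0;0 0 -25 0 0 0;0 0 -20 0 0 0' 0.6 |sed -n 2p
python3 go.py 558,-369.5,130,0
python3 - <<'E'
from h import *;from rig import ctrl
c=ctrl.capture('wrist');cv2.imwrite('pics/w9.png',c['image'][...,::-1])
h=cv2.cvtColor(c['image'],cv2.COLOR_RGB2HSV)
m=((h[...,0]>15)&(h[...,0]<35)&(h[...,1]>120)&(h[...,2]>190)).astype(np.uint8);ct=blob(m,(250,150));print(yaw(c,ct,13))
m=((h[...,0]>45)&(h[...,0]<75)&(h[...,1]>90)).astype(np.uint8)
m=cv2.morphologyEx(m,cv2.MORPH_CLOSE,np.ones((9,9)));ct=blob(m,(281,217));print('part',yaw(c,ct,30))
E
```

```text
eef_pos: [631.8, 126.0, 15.1]
force: [0.1, 0.1, 3.9]
eef_pos: [632.0, 126.0, 132.3]
t 20.5 pos [632.  126.  132.3] th 13.8 tilt [0.002 0.   ] w 0.597 gf 0.0 F [0.3 1.2 0.7] q6 1.35
 to 558,-369.5,130,0 d [-190.2  463.5    2.1] len 501.0 turn 2.3
[631.6, 125.4, 100.3, 61.9, 14.3]
part [632.9, 127.5, 62.4, 20.5, 14.4]
```

View pics/w9.png

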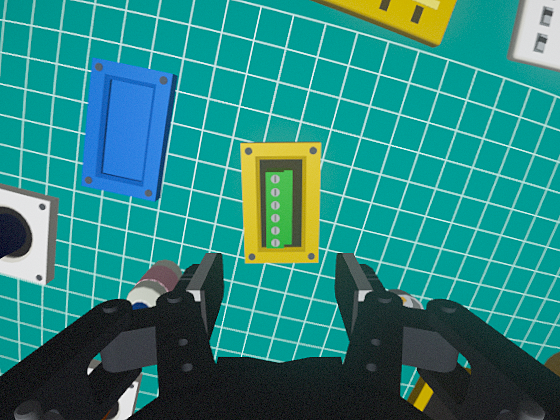

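The terminal block sits square in its pocket: part yaw 14.4°, plate yaw 14.3°. Last is the heat sink.

```bash
python3 -m inch '-13.6 33.1 0 0 0 0;-13.6 33.1 0 0 0 0;-13.6 33.1 0 0 0 0;-13.6 33.1 0 0 0 0;-13.6 33.1 0 0 0 0;-13.6 33.1 0 0 0 0;-13.6 33.1 0 0 0 0;-13.6 33.1 0 0 0 0;-13.6 33.1 0 0 0 0;-13.6 33.1 0 0 0 0' 1 |sed -n 2p
python3 -m inch '-13.6 33.1 0 0 0 0;-13.6 33.1 0 0 0 0;-13.6 33.1 0 0 0 0;-13.6 33.1 0 0 0 0;0 0 0 0 0 0.77;0 0 0 0 0 0.77;0 0 0 0 0 0.77;0 0 0 0 0 0;0 0 0 0 0 0;0 0 0 0 0 0' |sed -n 2p
python3 go.py 558,-369.5,120,0
python3 - <<'E'
from h import *;from rig import ctrl
c=ctrl.capture('wrist');pickle.dump(c,open('w10.pkl','wb'));cv2.imwrite('pics/w10.png',c['image'][...,::-1])
ct=blob(fg(c['image'],7),(281,217));print(cv2.contourArea(ct),cen(ct),ray(c,[cen(ct)],12.5),yaw(c,ct,25))
E
```

```text
eef_pos: [578.1, -229.6, 130.1]
eef_pos: [557.5, -369.3, 130.0]
t 22.22 pos [ 557.5 -369.3  130. ] th 0.1 tilt [ 0. -0.] w 0.994 gf 0.0 F [ 0.3 -0.2 -0.3] q6 0.81
 to 558,-369.5,120,0 d [ 0.5  0.2 10. ] len 10.0 turn 0.02
2446.5 (281.37446323134725, 201.85352925389157) [[ 559.88113654 -370.36828826]] [562.6, -370.4, 40.7, 37.8, 89.1]
```

View pics/w10.png

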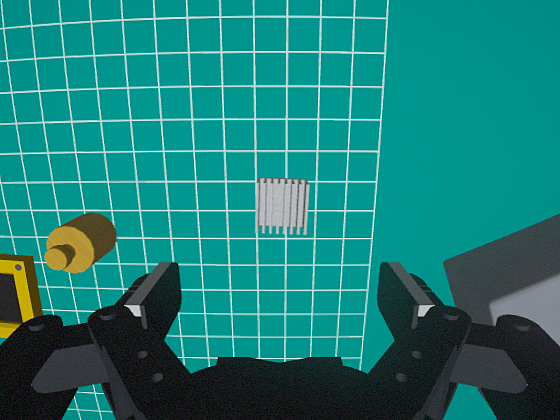

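The heat sink is at (282,206), nearly square with the tool (yaw about −0.9°). There's a grey box at the right edge near (450,262), so I'm checking its clearance.

```bash
python3 -c "
from h import *
c=pickle.load(open('w10.pkl','rb'));print([ray(c,[(445,262),(474,358)],z).round(0).tolist() for z in(0,50,90)])
c=pickle.load(open('scene.pkl','rb'));print([ray(c,[(46,228),(33,157)],z).round(0).tolist() for z in(0,50,90)])
c=pickle.load(open('side.pkl','rb'));print([ray(c,[(333,101),(382,101)],z).round(0).tolist() for z in(0,50,90)])"
```

```text
[[[501.0, -519.0], [394.0, -567.0]], [[524.0, -491.0], [436.0, -531.0]], [[542.0, -469.0], [470.0, -502.0]]]
[[[522.0, -512.0], [304.0, -606.0]], [[558.0, -485.0], [351.0, -574.0]], [[587.0, -463.0], [389.0, -549.0]]]
[[[504.0, -547.0], [353.0, -591.0]], [[495.0, -467.0], [354.0, -508.0]], [[487.0, -403.0], [356.0, -442.0]]]
```

```bash
python3 -m inch '1.2 0.7 30 0 0 0.17;0 0 25 0 0 0;0 0 25 0 0 0;0 0 20 0 0 0;0 0 12 0 0 0;0 0 6 0 0 0;0 0 4 0 0 0;0 0 0 0 0 0;0 0 0 0 0 0;0 0 0 0 0 0' 1 |sed -n 2p
python3 -m inch '0 0 0 0 0 0;0 0 0 0 0 0;0 0 0 0 0 0;0 0 0 0 0 0;0 0 0 0 0 0;0 0 0 0 0 0;0 0 0 0 0 0;0 0 0 0 0 0;0 0 0 0 0 0;0 0 0 0 0 0' 0 40
python3 go.py 558.7,-370,120 466.1,-96.7,100,-2.9
```

```text
eef_pos: [559.1, -370.6, 9.1]
time_s: 23.93
eef_pos: [558.8, -370.3, 8.3]
ee_rot: [0.0, 1.0, -0.009, 0.0]
force: [-0.2, 1.1, 4.8]
grip_width: 0.454
grip_force: 42.3
t 23.93 pos [ 558.8 -370.3    8.3] th -1.1 tilt [ 0.001 -0.001] w 0.454 gf 42.3 F [-0.2  1.1  4.8] q6 0.83
 to 558.7,-370,120 d [-1.000e-01 -3.000e-01 -1.117e+02] len 112.0 turn 
 to 466.1,-96.7,100,-2.9 d [ -97.7 -271.5   19.8] len 289.0 turn 0.31
```

```bash
python3 -m inch '0 0 -28 0 0 0;0 0 -28 0 0 0;0 0 -28 0 0 0;0 0 -28 0 0 0;0 0 0 0 0 0.31;-10.8 -30.1 0 0 0 0;-10.8 -30.1 0 0 0 0;-10.8 -30.1 0 0 0 0;-10.8 -30.1 0 0 0 0;-10.8 -30.1 0 0 0 0' |sed -n 2p
python3 -m inch '-10.8 -30.1 0 0 0 0;-10.8 -30.1 0 0 0 0;-10.8 -30.1 0 0 0 0;-10.8 -30.1 0 0 0 0;0 0 14 0 0 0;0 0 6 0 0 0;0 0 0 0 0 0;0 0 0 0 0 0;0 0 0 0 0 0;0 0 0 0 0 0' |sed -n 2p
python3 go.py 466.1,-96.7,15,-2.9
python3 - <<'E'
from h import *;from rig import ctrl
c=ctrl.capture('wrist');pickle.dump(c,open('w11.pkl','wb'));cv2.imwrite('pics/w11.png',c['image'][...,::-1])
E
```

```text
eef_pos: [511.4, -215.5, 119.3]
eef_pos: [475.7, -95.3, 100.2]
t 25.6 pos [475.7 -95.3 100.2] th -3.0 tilt [ 0. -0.] w 0.456 gf 41.7 F [-0.5  0.1 -0.6] q6 1.18
 to 466.1,-96.7,15,-2.9 d [-9.5  1.9 85.2] len 86.0 turn -0.01
```

View pics/w11.png

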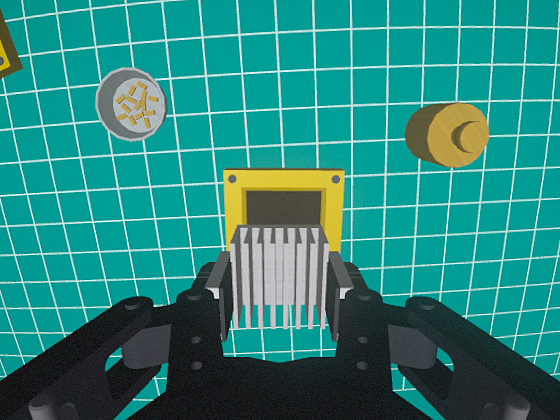

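The sink is gripped square at (280,278). The amber plate's far edge, (224,170) to (344,169), is parallel to the tool, and the remaining offset is −9.5 mm in tool x.

```bash
python3 -m inch '-9.5 1.9 20 0 0 0;0 0 25 0 0 0;0 0 20 0 0 0;0 0 10 0 0 0;0 0 5 0 0 0;0 0 3 0 0 0;0 0 1 0 0 0;0 0 0.7 0 0 0;0 0 0 0 0 0;0 0 0 0 0 0'
python3 -m inch '0 0 0.6 0 0 0;0 0 0 0 0 0;0 0 0 0 0 0;0 0 0 0 0 0;0 0 0 0 0 0;0 0 0 0 0 0;0 0 0 0 0 0;0 0 0 0 0 0;0 0 0 0 0 0;0 0 0 0 0 0' | sed -n '2p;4p'; python3 go.py
```

```text
time_s: 26.48
eef_pos: [466.1, -96.2, 15.8]
ee_rot: [0.0, 1.0, -0.026, 0.0]
force: [-0.1, -1.0, -0.9]
grip_width: 0.453
grip_force: 41.7
eef_pos: [465.8, -96.1, 14.6]
force: [-0.4, 1.2, -1.1]
t 27.32 pos [465.8 -96.1  14.6] th -2.9 tilt [0. 0.] w 0.454 gf 41.7 F [-0.4  1.2 -1.1] q6 1.17
```

```bash
python3 -m inch '0 0 0 0 0 0;0 0 0 0 0 0;0 0 0 0 0 0;0 0 0 0 0 0;0 0 -4 0 0 0;0 0 -16 0 0 0;0 0 -25 0 0 0;0 0 -25 0 0 0;0 0 -25 0 0 0;0 0 -20 0 0 0' 0.8 |sed -n 2p
python3 - <<'E'
from h import *;from rig import ctrl
c=ctrl.capture('wrist');w=c['image'][100:320,130:430];s=ctrl.capture('scene')['image'][140:310,80:470]
a=cv2.resize(w,(409,300));b=cv2.resize(s,(688,300));o=np.zeros((600,688,3),np.uint8);o[:300,:409]=a;o[300:]=b
cv2.imwrite('pics/end.png',o[...,::-1])
E
```

```text
eef_pos: [466.0, -96.2, 131.8]
```

View pics/end.png

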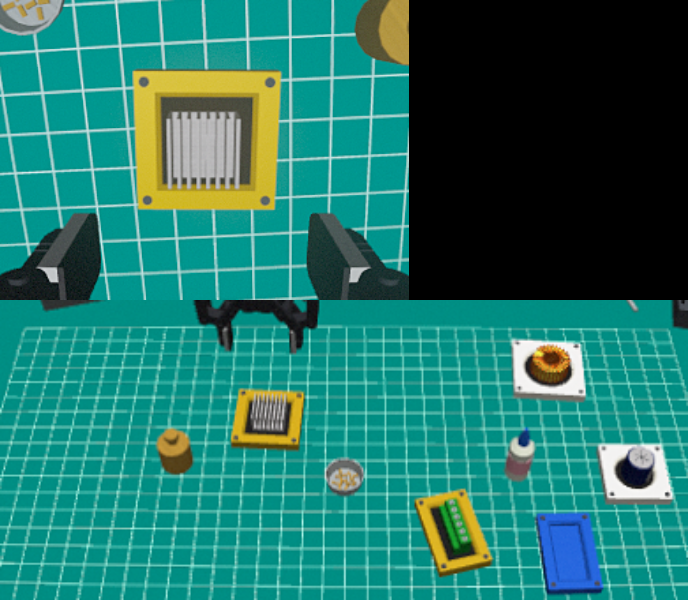

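The picture shows all four parts upright inside their pockets, with the sink at (204,150) square in the amber plate. The bottle, dish and weight are untouched.

```bash
python3 -c "
from rig import ctrl
print(ctrl.finish_job())"
```

```text
the job is handed in; nothing more can be done
None
```

All four components stand upright and released in their matching fixtures, the glue bottle and dish were left alone, and the job is handed in at about 28 s of the 104 s allowed; no verdict came back.

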